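# Switch on the strip printer, tare the balance and print the zero record

### The job

The empty beaker is already on the balance: with a fingertip, switch on the printer by pressing the raised rear half of its black rocker fully down, then press the balance's green tare key, then its blue print key so that the zero goes into the weighing record. Press each one gently but well down, hold it for a moment and let it go; press no other key, do not touch the beaker or the pan, and leave the weight, jars and spatula lying where they are, picking nothing up.

Things in the scene. Friction and masses are not known exactly. Their poses are not given: they have to be found in the camera images.
- balance: Laboratory balance, light grey, 280 mm deep, 210 mm wide, fixed to the bench. Origin at the centre of its underside; -x is its front (towards the robot side), y its left, z up. In front a dark key panel sloping 0.26 rad (rising from about 36 mm at the front edge to 60 mm) with a display and, in one row below it, four keys 44 mm apart, from its left (+y): red power, white mode, blue print, green tare. The balance is already on.
- pan: Round steel weighing pan of the balance, 122 mm across, 4 mm thick, its top 80 mm above the bench, its centre 60 mm behind the balance's origin; origin at the centre of its underside. Not to be touched.
- tare_key_top (a point): The green tare key, rightmost on the balance as seen from its front. Sprung key, 20 mm deep by 28 mm wide; this point is the middle of its top face, which stands 8 mm above the panel. Its x axis points up the slope, y to the balance's left, z out of the panel (the key is pressed along -z).
- print_key_top (a point): The blue print key, next to the green one. Sprung key, 20 mm deep by 28 mm wide; this point is the middle of its top face, which stands 8 mm above the panel. Its x axis points up the slope, y to the balance's left, z out of the panel (the key is pressed along -z).
- printer: Strip printer, light grey, 170 mm deep, 116 mm wide, fixed to the bench. Origin at the centre of its underside; -x is its front, y its left, z up. Front half: a flat deck 52 mm high, with the black rocker switch on its right and a grey paper-feed key on its left, 54 mm apart. Rear half: the roll cover, up to 80 mm high, beginning 40 mm behind the rocker's pivot.
- rocker_raised_end (a point): A point on the raised half of the printer's black power rocker (30 mm front to back, 22 mm wide), marked by a short white line, 12 mm behind the pivot and on the top face; when off, the rear half (away from the printer's front) rises 0.42 rad and its end is 6 mm above the level half. The point is 4.9 mm higher when off than when on; when on, the rear half lies level, 4 mm above the deck. Press it straight down.
- rocker (a joint): Angle of the printer's rocker: 0 off (rear half raised), 0.42 rad on (rear half level, front half raised). It needs about 2.5 N at the point given, and stays where it is left.
- tare_key (a joint): Travel of the green tare key: 0 up, 0.005 m fully down; it springs back by itself (about 1.2 N starts it, 3.2 N takes it halfway, 5.2 N to the bottom; it counts as pressed from halfway).
- print_key (a joint): Travel of the blue print key: 0 up, 0.005 m fully down; it springs back by itself (about 1.2 N starts it, 3.2 N takes it halfway, 5.2 N to the bottom; it counts as pressed from halfway).
- power_key (a joint): Travel of the red power key of the balance: 0 up, 0.005 m fully down; it springs back by itself (about 1.2 N starts it, 3.2 N takes it halfway, 5.2 N to the bottom; it counts as pressed from halfway).
- mode_key (a joint): Travel of the white mode key of the balance: 0 up, 0.005 m fully down; it springs back by itself (about 1.2 N starts it, 3.2 N takes it halfway, 5.2 N to the bottom; it counts as pressed from halfway).
- feed_key (a joint): Travel of the grey paper-feed key of the printer: 0 up, 0.005 m fully down; it springs back by itself (about 1.2 N starts it, 3.2 N takes it halfway, 5.2 N to the bottom; it counts as pressed from halfway).
- beaker: Empty glass beaker, 52 mm across, 66 mm tall, open top, about 55 g, standing on the pan; origin at the centre of its underside. Must stay where it stands.
- check_weight: Steel 200 g check weight with a knob, 29 mm across, 57 mm tall, on the bench; origin at the centre of its underside. Leave alone.
- jar_a: White jar with a red cap, 54 mm across, 62 mm tall; origin at the centre of its underside. Leave alone.
- jar_b: Second white jar with a red cap, 54 mm across, 62 mm tall; origin at the centre of its underside. Leave alone.
- spatula: Slim lab spatula, steel with a blue handle, 170 mm long, 16 mm wide, 10 mm high, lying on the bench; origin under its middle, x axis from handle to blade. Leave alone.

How it is judged (in metres and radians):
On the way, in this order (a step that is already met when the one before it is completed fails the run):
1. the printer's rocker is pressed over to on (value of joint rocker above 0.34 rad), for 0.1 s.
2. the green tare key is pressed down, the printer being on and the print key up (value of joint tare_key above 0.0025 m and value of joint rocker above 0.34 rad and value of joint print_key below 0.0008 m), for 0.1 s.
3. the tare key has come up again (value of joint tare_key below 0.0006 m and value of joint print_key below 0.0008 m), for 0.05 s.
4. the blue print key is pressed down, the tare key being up (value of joint print_key above 0.0025 m and value of joint rocker above 0.34 rad and value of joint tare_key below 0.0008 m), for 0.1 s.
At the end, for the whole second after the job is handed in: Rocker on (0.34 of 0.42 rad or more); then tare, then print were each pressed 2.5 mm or more for 0.1 s; all keys are up, the beaker stands upright on the pan within 8 mm of its start, the other loose things within 20 mm of theirs (value of joint rocker above 0.34 rad and value of joint each of tare_key, print_key, power_key, mode_key, feed_key below 0.0006 m and horizontal distance between beaker and pan below 0.03 m and distance of beaker from where it was at the start of the episode below 0.008 m and angle between beaker's own z axis and vertical below 0.08 rad and linear speed of beaker below 0.02 m/s and distance of each of check_weight, jar_a, jar_b, spatula from where it was at the start of the episode below 0.02 m and angle between each of check_weight, jar_a, jar_b's own z axis and vertical below 0.15 rad); the robot touches nothing.
It fails at once if a balance key is pressed while the printer is still off (value of joint rocker below 0.2 rad and value of joint any of tare_key, print_key above 0.0015 m).
It fails at once if another key (power, mode or paper feed) is pressed (value of joint any of power_key, mode_key, feed_key above 0.0015 m).
It fails at once if the balance or the printer is pressed harder than 25 N (contact force between any of the fingers, the arm and balance above 25 N or contact force between any of the fingers, the arm and printer above 25 N).
It fails at once if the robot touches the pan or the beaker, or the beaker is shifted, lifted or tipped (contact force between any of the fingers, the arm and pan above 0.3 N or contact force between any of the fingers, the arm and beaker above 0.3 N or distance of beaker from where it was at the start of the episode above 0.008 m or angle between beaker's own z axis and vertical above 0.15 rad).
It fails at once if another loose thing is lifted, carried or knocked away (distance of any of check_weight, jar_a, jar_b, spatula from where it was at the start of the episode above 0.02 m).
It also fails if it takes over 51 s, if anything falls off the work surface, if the arm or the gripper's body presses on something with over 40 N, if the wrist force passes 120 N, or if a joint passes its speed limit or range.

### The arm

A 7-joint arm with a two-finger parallel gripper is mounted at the origin on the work surface. World frame = base frame: x ahead of the robot, y to its left, z up, the work surface at z = 0. Lengths are in mm, angles in rad, forces in N, time in s.
With the tool pointing down it reaches from about 350 to 900 mm from the base axis. Payload 19.9 kg.
Tool frame: the origin (TCP) lies between the finger pads; the fingertips stand 14 mm ahead of it and the grasp point (between the pads) lies 5 mm behind it; z points along the fingers, y is the direction in which the jaws open and shut (so a half turn about z gives the same grasp; the last joint's range is limited). The gripper opens to 85 mm and grips with 20 to 120 N. Pads are 22 mm wide; open, the fingers measure 114 mm over their backs; the gripper's body (76 mm by 85 mm) begins 54 mm behind the grasp point. The pads swing forward as they close: fully open they stand 13 mm farther back than shut.
Start: joints at [-1.236, 0.417, -0.01, 1.614, 0.005, 1.111, -0.053], TCP at [229.955, 581.14, 245.26] pointing down, gripper open.
Joint ranges: [-2.81, 2.81], [-0.39, 2.02], [-1.27, 1.25], [0.06, 2.57], [-1.19, 4.33], [0.19, 2], [-2.82, 2.82]. Speed limits (rad/s): [1.89, 1.89, 2.39, 2.39, 3.01, 3.01, 3.01].

### API

Orientations are given as a rotation vector (axis times angle).
In Python, from cell import monitor, grab_frame, camera_params, workorder gives the robot as it stands.
- The arm moves only by the tool move_arm, never from a script. Its argument "plan" is one flat list of numbers, 7 for each row, row after row: the turn, a rotation vector about the tool's x, y, z in rad, then the shift along the tool's x, y, z in m, then the closure in counts, from 0 (fully open) to 255 (shut). In form: [rx, ry, rz, x, y, z, fingers, rx, ry, rz, x, y, z, fingers, ...]. A call has 1 to 20 rows; each row shifts and turns the pose as measured when the row begins, along the tool's axes as they then stand; what a row does not reach is not made up. A row lasts 1/8 s, in which the tool goes at most 62.5 mm and 10.7 degrees, less where a joint would pass 70% of its speed; a pose out of reach is approached as far as the arm can. A call with a gripper value outside its range is refused whole. The fingers move at their own pace and stop on an object; "grip_force" is the grip in N (left out, the last holds). Time passes only in rows, so rows that do not move let the fingers close. It gives the time, the measured TCP pose, the force and the opening at its end, in the units of the state.
- monitor.get_state(): the state, without advancing time (a new reading comes with each control period).
- grab_frame(name): name is "side" or "top"; returns (picture, depth): 420x560x3 uint8, blue, green, red; 420x560 float32, mm along the optical axis (not along the pixel's ray), 0 where there is no reading.
- camera_params(name): a dict with "K" (3x3 intrinsics, pixels), "dist" ([k1, k2, p1, p2, k3] as OpenCV has them; the pictures are not rectified), "origin" and "rotation" of the camera in the world. Camera axes: x right, y down, z forward; pixel columns grow to the right and rows downward; lengths in mm; the calibration is good to about 2 mm. A picture is of the moment at which its call begins. camera_params takes no time and is no camera call.
- workorder.finish_job(): hands the job in, once; it reports no verdict.
The state is a dict: "t": time; "qpos": joint angles; "joint_velocities": joint speeds; "effort": joint torques, N m; "position": TCP position; "ee_rot": TCP orientation; "force": force on the tool from outside, world axes, zero at the start; "moment": the same for the moment, N m; "opening": finger opening in mm.
Only numpy, scipy, OpenCV 4.12 (cv2) and the standard library are available. Lean on these libraries where they do the work, as an engineer would, in place of code of your own. Each camera call takes 0.05 s, during which the arm holds its last target.

## Working session

There is one attempt and no reset: what is moved stays moved. The work goes in short steps, Python scripts to look and compute and a tool call to move; the robot and the scene stay as the last step left them, time stands still between calls to the robot, and variables do not carry over. Pictures are saved under pics/ and viewed, and the job is handed in when it is done.

Besides the shell and the picture viewer there is one more tool, called after ">>>" by a JSON object that holds its "api" and its "payload", one argument or row to a line. move_arm: Moves the arm, as the interface text tells. Its arguments: {"type":"object","properties":{"plan":{"type":"array","items":{"type":"number"}},"grip_force":{"type":"number"}},"required":["plan"]}

```bash
mkdir -p pics; cat > h.py <<'E'
import numpy as np,cv2
from cell import monitor, grab_frame, camera_params, workorder
def px2w(name,u,v,d):
    c=camera_params(name);K=np.array(c["K"],float);
    p=cv2.undistortPoints(np.array([[[u,v]]],float),K,np.array(c["dist"],float))[0,0]
    return np.array(c["rotation"]).reshape(3,3)@np.array([p[0]*d,p[1]*d,d])+np.array(c["origin"])
E
python3 - <<'E'
from h import *
s=monitor.get_state();print({k:np.round(v,3) for k,v in s.items()})
for n in("side","top"):
    im,d=grab_frame(n);cv2.imwrite(f"pics/{n}0.png",im);np.save(f"{n}d.npy",d);print(n,camera_params(n))
E
```

```text
{'t': np.float64(0.0), 'qpos': array([-1.236,  0.418, -0.01 ,  1.614,  0.005,  1.111, -0.053]), 'joint_velocities': array([ 0.001,  0.001,  0.001, -0.001, -0.   ,  0.001,  0.001]), 'effort': array([ 0.0000e+00, -8.6443e+01,  6.8000e-01, -4.3488e+01,  1.9000e-02,
        8.0000e-03,  0.0000e+00]), 'position': array([229.852, 580.852, 244.671]), 'ee_rot': array([-5.880e-01, -3.086e+00,  2.000e-03]), 'force': array([0.321, 0.308, 1.091]), 'moment': array([-0.053, -0.03 ,  0.006]), 'opening': np.float64(85.516)}
side {'K': array([[396.95361663,   0.        , 281.92858264],
       [  0.        , 396.95361663, 208.22134289],
       [  0.        ,   0.        ,   1.        ]]), 'dist': array([-0.11396819,  0.        ,  0.        ,  0.        ,  0.        ]), 'origin': array([ 549.44189349, -668.36976756,  505.4723128 ]), 'rotation': array([-2.15011637,  0.08392167, -0.01270984])}
top {'K': array([[445.78666468,   0.        , 277.75600317],
       [  0.        , 445.78666468, 212.64974912],
       [  0.        ,   0.        ,   1.        ]]), 'dist': array([-0.0064834,  0.       ,  0.       ,  0.       ,  0.       ]), 'origin': array([457.8388182 ,   6.71885015, 946.50409694]), 'rotation': array([-2.1741438 ,  2.14427138, -0.14106023])}
```

```bash
sed -i 's/np.array(c\["rotation"\]).reshape(3,3)/cv2.Rodrigues(np.array(c["rotation"],float))[0]/' h.py; python3 - <<'E'
from h import *
print(px2w("top",278,212,946),px2w("side",282,208,700))
E
```

```text
[577.32219807   1.99741051   8.09075559] [578.80917724 -83.72787873 121.63433568]
```

View pics/top0.png

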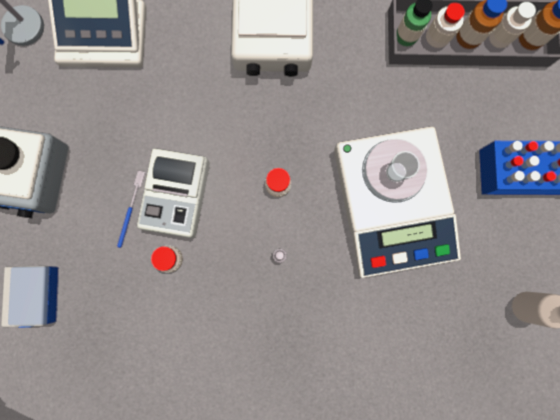

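View pics/side0.png

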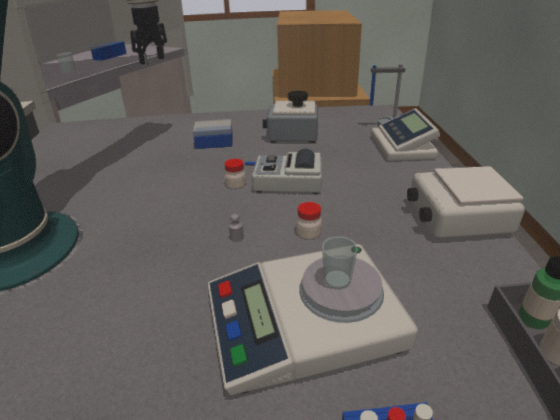

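```bash
python3 - <<'E'
from h import *
im=cv2.imread("pics/top0.png");
a=cv2.resize(im[140:250,120:220],None,fx=5,fy=5,interpolation=cv2.INTER_CUBIC)
cv2.imwrite("pics/pr.png",a)
a=cv2.resize(im[205:285,340:470],None,fx=6,fy=6,interpolation=cv2.INTER_CUBIC)
cv2.imwrite("pics/ba.png",a)
E
```

```text
(no output)
```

View pics/pr.png

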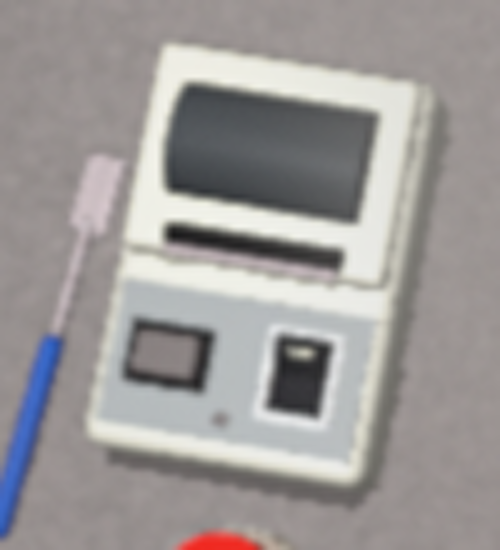

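View pics/ba.png

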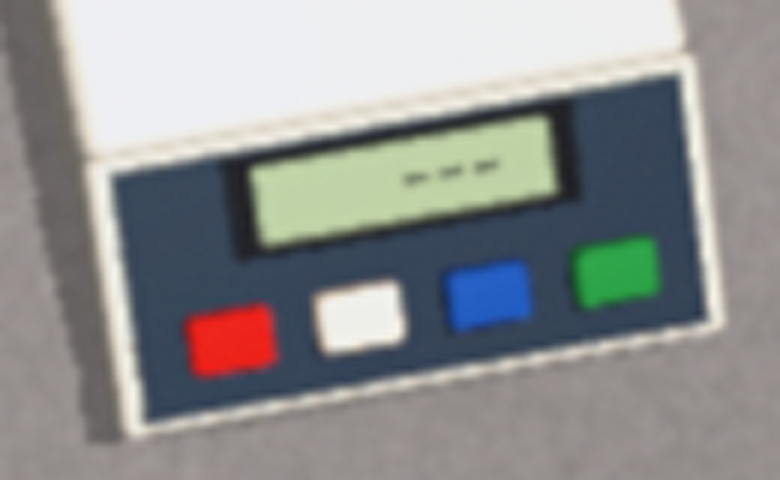

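```bash
python3 - <<'E'
from h import *
im=cv2.imread("pics/side0.png");
cv2.imwrite("pics/s_ba.png",cv2.resize(im[255:385,200:300],None,fx=5,fy=4.6,interpolation=cv2.INTER_CUBIC))
cv2.imwrite("pics/s_pr.png",cv2.resize(im[140:200,245:335],None,fx=8,fy=8,interpolation=cv2.INTER_CUBIC))
d=np.load("topd.npy")
P=dict(red=(378,261.2),white=(399.5,257.5),blue=(421,254),green=(442.3,249.8),line=(179.6,210),rockc=(179.8,215),deckL=(145,224),feed=(153,211),weight=(279.5,256.5))
for k,(u,v) in P.items():
    w=d[int(v)-1:int(v)+2,int(u)-1:int(u)+2];print(k,np.round(px2w("top",u,v,np.median(w)),1),w.min(),w.max())
E
```

```text
red [ 475.5 -198.9   52. ] 887.24664 891.39557
white [ 483.4 -242.2   52. ] 887.2854 893.3919
blue [ 491.  -285.6   51.9] 0.0 894.29535
green [ 499.9 -328.2   53.2] 890.7934 895.7278
line [572.  199.5  59.8] 889.8732 894.7358
rockc [562.3 199.5  56.2] 892.1546 896.5743
deckL [543.5 269.4  52.7] 894.15295 899.5579
feed [569.  252.3  61.3] 888.7214 893.321
weight [482.   -1.9  57.3] 882.272 887.6517
```

View pics/s_ba.png

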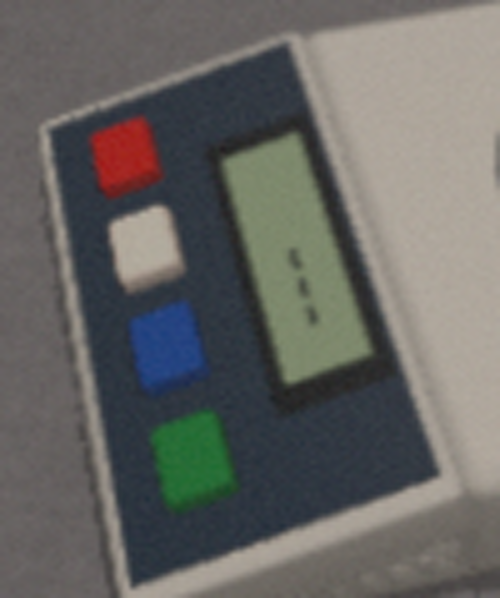

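View pics/s_pr.png

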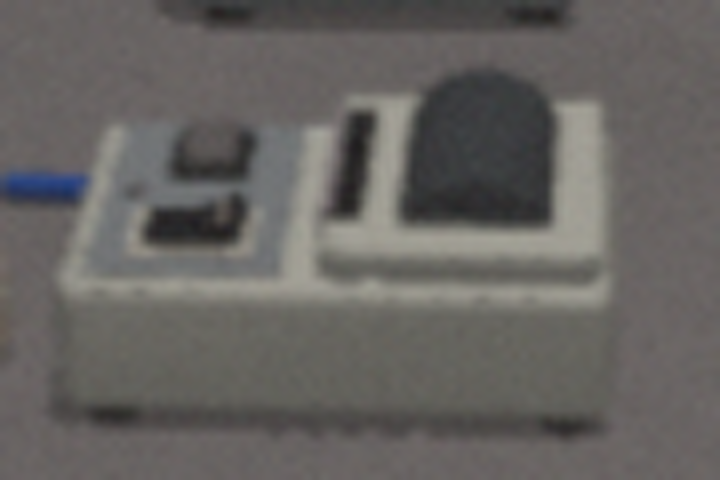

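```bash
cat >> h.py <<'E'
from scipy.spatial.transform import Rotation as Ro
from scipy.optimize import least_squares
def tri(a,b):
    def ray(n,u,v):
        o=px2w(n,u,v,0);e=px2w(n,u,v,1)-o;return o,e/np.linalg.norm(e)
    (o1,d1),(o2,d2)=ray("top",*a),ray("side",*b)
    A=np.c_[d1,-d2];t=np.linalg.lstsq(A,o2-o1,rcond=None)[0]
    p,q=o1+t[0]*d1,o2+t[1]*d2
    return (p+q)/2,np.linalg.norm(p-q)
def goal(pos_tip,yaw,tilt=0,tip=14):
    """tool down, y along object's left; tilt: tool leans back along object -x. pos_tip = where fingertip goes"""
    s=monitor.get_state();R0=Ro.from_rotvec(s["ee_rot"]).as_matrix();p0=np.array(s["position"])
    ex=np.array([np.cos(yaw),np.sin(yaw),0]);ey=np.array([-np.sin(yaw),np.cos(yaw),0])
    n=-np.sin(tilt)*ex+np.cos(tilt)*np.array([0,0,1])
    z=-n
    R=np.c_[np.cross(ey,z),ey,z]
    P=np.array(pos_tip)-tip*z
    print("t %.2f tcp"%s["t"],np.round(p0,1),"F",np.round(s["force"],2),"open",round(float(s["opening"]),1))
    print("turn",np.round(Ro.from_matrix(R0.T@R).as_rotvec(),4),"shift cur tool",np.round(R0.T@(P-p0),1),"shift in goal tool",np.round(R.T@(P-p0),1), "tip now",np.round(p0+tip*R0[:,2],1))
E
python3 - <<'E'
from h import *
for a,b in [((442.3,249.8),(238,353.5)),((421,254),(233.6,329.5)),((179.6,210),(273.1,166))]: print(tri(a,b))
d=np.load("topd.npy")
# printer edges for yaw
c=[(152.5,149.5),(203,157),(138,228),(191.5,236)]
for u,v in c: print(px2w("top",u,v,880))
sd=np.load("sided.npy")
for k,(u,v) in dict(green=(238,353.5),blue=(233.6,329.5),line=(273,166)).items(): print(k,px2w("side",u,v,np.median(sd[int(v)-1:int(v)+2,int(u)-1:int(u)+2])))
goal([574,199.5,180],-0.15)
E
```

```text
(array([ 500.50380646, -329.26944978,   50.22488898]), np.float64(0.9977508778061596))
(array([ 492.33589192, -286.29744603,   49.13620811]), np.float64(2.580188529697602))
(array([573.06109074, 199.608339  ,  59.67703242]), np.float64(2.131257063599998))
[688.13316213 251.94296984  87.43132552]
[674.73844476 151.93812838  86.19575515]
[533.9136463  278.39409777  67.90589737]
[519.67571735 172.43797535  66.59099813]
green [ 501.02143284 -329.36537198   50.44240672]
blue [ 493.87205646 -287.88917111   51.23548899]
line [573.81705396 197.73127814  60.82322983]
t 0.10 tcp [229.8 580.9 244.7] F [-0.39  0.14  0.1 ] open 85.5
turn [-1.100e-03 -1.000e-04 -2.268e-01] shift cur tool [-460.3 -228.    51. ] shift in goal tool [-397.3 -325.7   50.7] tip now [229.8 580.9 230.7]
```

```bash
python3 - <<'E'
from h import *
goal([575,199.2,180],-0.134)
E
```

```text
t 0.10 tcp [229.8 580.9 244.7] F [-0.39  0.14  0.1 ] open 85.5
turn [-1.100e-03 -1.000e-04 -2.428e-01] shift cur tool [-461.4 -227.9   51. ] shift in goal tool [-393.1 -332.1   50.7] tip now [229.8 580.9 230.7]
```

>>> {"api": "move_arm", "payload": {
  "plan": [0, 0, -0.12, 0, 0, 0, 255, 0, 0, -0.12, 0, 0, 0, 255, 0, 0, 0, -0.036, -0.03, 0, 255, 0, 0, 0, -0.036, -0.03, 0, 255, 0, 0, 0, -0.036, -0.03, 0, 255, 0, 0, 0, -0.036, -0.03, 0, 255, 0, 0, 0, -0.036, -0.03, 0, 255, 0, 0, 0, -0.036, -0.03, 0, 255, 0, 0, 0, -0.036, -0.03, 0, 255, 0, 0, 0, -0.036, -0.03, 0, 255, 0, 0, 0, -0.036, -0.03, 0, 255, 0, 0, 0, -0.036, -0.03, 0, 255, 0, 0, 0, 0, 0, 0, 255],
  "grip_force": 20
}}

```text
t: 1.72
position: [556.5, 224.5, 241.2]
ee_rot: [-0.199, -3.131, 0.011]
force: [-1.2, 0.9, -0.1]
opening: 0.1
```

```bash
python3 - <<'E'
from h import *
goal([575,199.2,100],-0.134)
print(monitor.get_state()["qpos"])
E
```

```text
t 1.73 tcp [556.5 224.5 241.2] F [-1.18  0.87 -0.07] open 0.1
turn [-0.0072 -0.0039  0.0071] shift cur tool [-22.  -21.8 127.2] shift in goal tool [-21.7 -22.6 127.2] tip now [556.5 224.4 227.2]
[-0.5462761   0.38182114  0.14142799  1.68198919 -0.05463573  1.08892918
  1.05469965]
```

>>> {"api": "move_arm", "payload": {
  "plan": [-0.007, -0.004, 0.007, -0.011, -0.011, 0.0, 255, 0, 0, 0, -0.011, -0.011, 0.04, 255, 0, 0, 0, 0, 0, 0.04, 255, 0, 0, 0, 0, 0, 0.04, 255, 0, 0, 0, 0, 0, 0, 255]
}}

```text
t: 2.35
position: [576.5, 198.9, 118.4]
ee_rot: [0.209, 3.133, 0.002]
force: [-0.7, 0.8, 0.5]
opening: 0.1
```

```bash
python3 - <<'E'
from h import *
goal([575,199.2,60.5],-0.134)
for n in("side","top"):
    im,d=grab_frame(n);cv2.imwrite(f"pics/{n}1.png",im)
    a=im[80:220,220:360] if n=="side" else im[140:280,110:250]
    cv2.imwrite(f"pics/{n}1c.png",cv2.resize(a,None,fx=4,fy=4,interpolation=cv2.INTER_CUBIC))
E
```

```text
t 2.35 tcp [576.5 198.9 118.4] F [-0.72  0.83  0.52] open 0.1
turn [0.0015 0.0015 0.0009] shift cur tool [ 1.6  0.  43.9] shift in goal tool [ 1.6  0.1 43.9] tip now [576.5 198.9 104.4]
```

View pics/side1c.png

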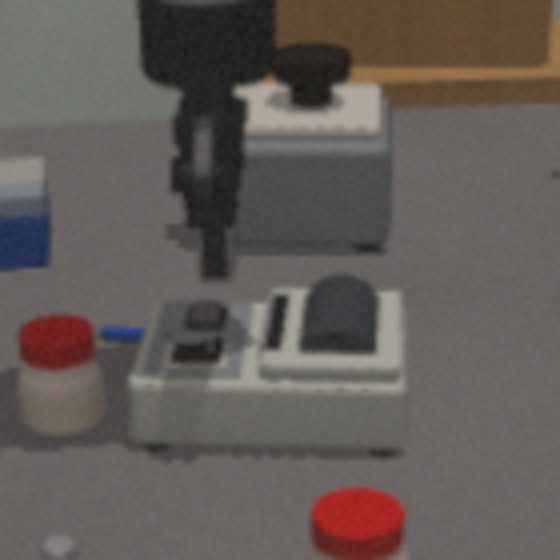

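View pics/top1c.png

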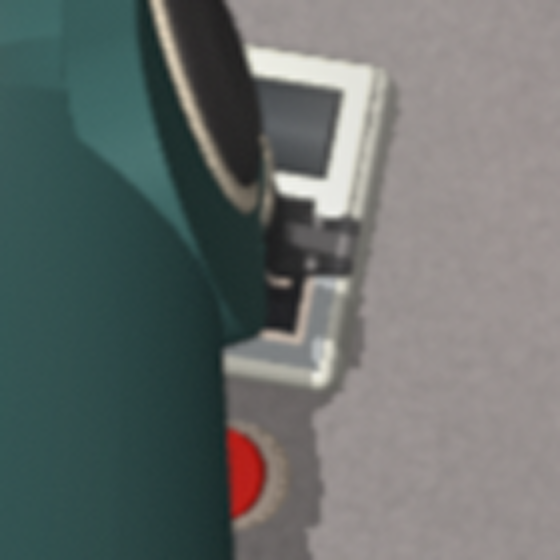

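```bash
python3 - <<'E'
from h import *
c=camera_params("side");R=cv2.Rodrigues(np.array(c["rotation"]))[0]
for p in ([576.5,198.9,104.4],[576.5,188,104.4],[573,199.3,60.5]):
    t=R.T@(np.array(p)-c["origin"]);print(cv2.projectPoints(t[None],np.zeros(3),np.zeros(3),c["K"],c["dist"])[0].ravel())
E
```

```text
[273.45635787 149.45186915]
[273.67362576 151.39031017]
[272.64149498 165.84232304]
```

>>> {"api": "move_arm", "payload": {
  "plan": [0, 0, 0, 0.0015, 0, 0.02, 255, 0, 0, 0, 0, 0, 0.015, 255, 0, 0, 0, 0, 0, 0, 255]
}}

```text
t: 2.82
position: [578.6, 200.9, 88.4]
ee_rot: [0.207, 3.124, 0.01]
force: [-0.2, -0.4, 0.4]
opening: -0.1
```

```bash
python3 - <<'E'
from h import *
goal([575,199.2,60.5],-0.134)
E
```

```text
t 2.83 tcp [578.6 200.9  88.4] F [-0.25 -0.43  0.44] open -0.1
turn [0.0068 0.0102 0.0015] shift cur tool [ 3.5 -2.3 13.9] shift in goal tool [ 3.4 -2.2 13.9] tip now [578.8 201.   74.4]
```

>>> {"api": "move_arm", "payload": {
  "plan": [0.006, 0.01, 0, 0.0035, -0.0022, 0, 255, 0, 0, 0, 0, 0, 0, 255, 0, 0, 0, 0.001, 0, 0.006, 255, 0, 0, 0, 0, 0, 0, 255]
}}

```text
t: 3.32
position: [574.1, 199.4, 83.1]
ee_rot: [0.208, 3.134, 0.002]
force: [-0.1, 0.3, 0.2]
opening: 0.3
```

```bash
python3 - <<'E'
from h import *
goal([575,199.2,60.5],-0.134)
E
```

```text
t 3.33 tcp [574.1 199.4  83.1] F [-0.07  0.29  0.23] open 0.3
turn [0.0011 0.0007 0.0016] shift cur tool [-0.9 -0.1  8.6] shift in goal tool [-0.9 -0.1  8.6] tip now [574.1 199.4  69.1]
```

>>> {"api": "move_arm", "payload": {
  "plan": [0, 0, 0, -0.001, 0, 0.003, 255, 0, 0, 0, 0, 0, 0.003, 255, 0, 0, 0, 0, 0, 0.002, 255]
}}

```text
t: 3.7
position: [575.5, 199.3, 74.9]
ee_rot: [0.208, 3.133, 0.002]
force: [2.3, -0.2, 2.6]
opening: 0.1
```

>>> {"api": "move_arm", "payload": {
  "plan": [0, 0, 0, 0, 0, 0.002, 255]
}}

```text
t: 3.82
position: [576.0, 199.3, 73.0]
ee_rot: [0.208, 3.132, 0.002]
force: [2.7, -1.0, 2.4]
opening: -0.3
```

>>> {"api": "move_arm", "payload": {
  "plan": [0, 0, 0, 0, 0, 0.002, 255]
}}

```text
t: 3.95
position: [576.3, 199.2, 71.1]
ee_rot: [0.208, 3.132, 0.003]
force: [2.0, -0.5, 2.7]
opening: 0.1
```

>>> {"api": "move_arm", "payload": {
  "plan": [0, 0, 0, 0.0005, 0, 0.001, 255]
}}

```text
t: 4.08
position: [575.9, 199.3, 70.0]
ee_rot: [0.208, 3.131, 0.003]
force: [2.7, -1.1, 7.3]
opening: 0.1
```

>>> {"api": "move_arm", "payload": {
  "plan": [0, 0, 0, 0.0005, 0, 0.001, 255]
}}

```text
t: 4.2
position: [576.0, 199.4, 69.9]
ee_rot: [0.209, 3.13, 0.003]
force: [-3.0, -2.9, 22.3]
opening: 0.2
```

>>> {"api": "move_arm", "payload": {
  "plan": [0, 0, 0, 0, 0, -0.002, 255, 0, 0, 0, 0, 0, -0.02, 255, 0, 0, 0, 0, 0, -0.05, 255, 0, 0, 0, 0, 0, -0.05, 255, 0, 0, 0, 0, 0, 0, 255]
}}

```text
t: 4.82
position: [574.4, 199.3, 198.6]
ee_rot: [0.208, 3.132, 0.003]
force: [0.5, 1.5, 0.3]
opening: -0.0
```

```bash
python3 - <<'E'
from h import *
goal([500.5,-329,150],0.1865,0.26)
im,d=grab_frame("side")
cv2.imwrite("pics/s2.png",cv2.resize(im[140:200,245:335],None,fx=8,fy=8,interpolation=cv2.INTER_CUBIC))
E
```

```text
t 4.83 tcp [574.4 199.3 198.6] F [0.52 1.48 0.31] open -0.0
turn [-0.0396 -0.2544 -0.3176] shift cur tool [   6.9 -534.7   33.8] shift in goal tool [ 177.4 -505.4  -10.9] tip now [574.5 199.3 184.6]
```

View pics/s2.png

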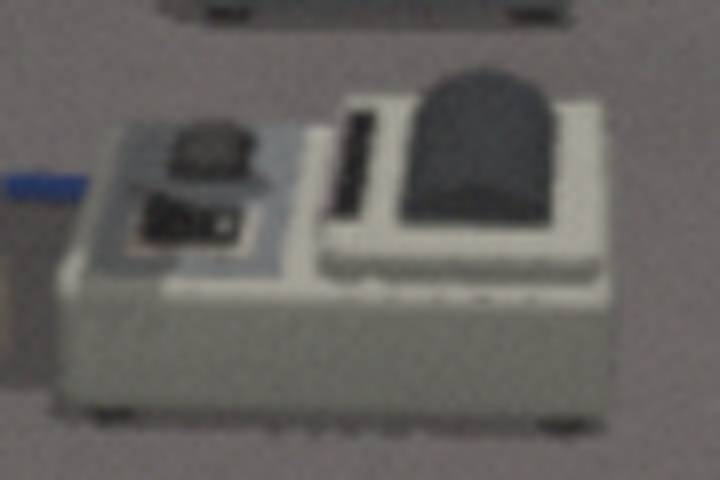

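>>> {"api": "move_arm", "payload": {
  "plan": [0, 0, 0, 0, -0.053, 0, 255, 0, 0, 0, 0, -0.053, 0, 255, 0, 0, 0, 0, -0.053, 0, 255, 0, 0, 0, 0, -0.053, 0, 255, 0, 0, 0, 0, -0.053, 0, 255, 0, 0, 0, 0, -0.053, 0, 255, 0, 0, 0, 0, -0.053, 0, 255, 0, 0, 0, 0, -0.053, 0, 255, 0, 0, 0, 0, -0.053, 0, 255, 0, 0, 0, 0, -0.053, 0, 255, 0, 0, 0, 0, 0, 0, 255]
}}

```text
t: 6.25
position: [495.8, -340.3, 190.5]
ee_rot: [-0.202, -3.123, -0.005]
force: [0.5, 0.6, -0.4]
opening: 0.4
```

```bash
python3 - <<'E'
from h import *
goal([500.5,-329,150],0.1865,0.26)
E
```

```text
t 6.25 tcp [ 495.8 -340.3  190.5] F [ 0.47  0.56 -0.41] open 0.4
turn [-0.0369 -0.2698 -0.3144] shift cur tool [-0.1 10.6 27. ] shift in goal tool [ 3.9 10.2 26.8] tip now [ 495.6 -340.3  176.5]
```

>>> {"api": "move_arm", "payload": {
  "plan": [-0.012, -0.09, -0.105, 0, 0, 0, 255, -0.012, -0.09, -0.105, 0, 0, 0, 255, -0.012, -0.09, -0.105, 0, 0, 0, 255, 0, 0, 0, 0, 0, 0, 255]
}}

```text
t: 6.75
position: [495.2, -336.9, 187.8]
ee_rot: [-0.283, 2.866, 0.04]
force: [-0.0, -0.2, 0.4]
opening: 0.1
```

```bash
python3 - <<'E'
from h import *
n=np.array([-np.sin(.26)*np.cos(.1865),-np.sin(.26)*np.sin(.1865),np.cos(.26)])
goal(np.array([500.5,-329,51])+40*n,0.1865,0.26)
E
```

```text
t 6.75 tcp [ 495.2 -336.9  187.8] F [-0.01 -0.23  0.35] open 0.1
turn [0.0041 0.0029 0.0097] shift cur tool [28.9  6.7 79.9] shift in goal tool [28.7  6.8 79.9] tip now [ 498.8 -336.2  174.3]
```

>>> {"api": "move_arm", "payload": {
  "plan": [0.004, 0.003, 0.01, 0.014, 0.0035, 0, 255, 0, 0, 0, 0.0145, 0.0035, 0.02, 255, 0, 0, 0, 0, 0, 0.03, 255, 0, 0, 0, 0, 0, 0.03, 255, 0, 0, 0, 0, 0, 0, 255]
}}

```text
t: 7.38
position: [485.4, -327.7, 100.0]
ee_rot: [-0.257, 2.881, 0.039]
force: [-0.4, -1.2, 1.0]
opening: -0.0
```

```bash
python3 - <<'E'
from h import *
n=np.array([-np.sin(.26)*np.cos(.1865),-np.sin(.26)*np.sin(.1865),np.cos(.26)])
goal(np.array([500.5,-329,51]),0.1865,0.26)
for c in("side","top"):
    im,d=grab_frame(c)
    a=im[230:390,180:340] if c=="side" else im[190:300,340:480]
    cv2.imwrite(f"pics/{c}3.png",cv2.resize(a,None,fx=4,fy=4,interpolation=cv2.INTER_CUBIC)[:600])
E
```

```text
t 7.38 tcp [ 485.4 -327.7  100. ] F [-0.44 -1.16  1.02] open -0.0
turn [ 0.0023 -0.0094 -0.0089] shift cur tool [-1.9 -4.1 37. ] shift in goal tool [-1.5 -4.  37.1] tip now [ 488.8 -327.1   86.4]
```

View pics/side3.png

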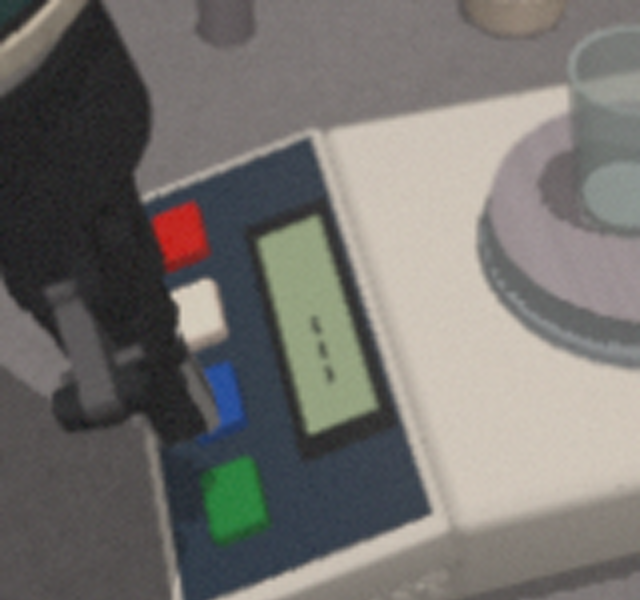

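View pics/top3.png

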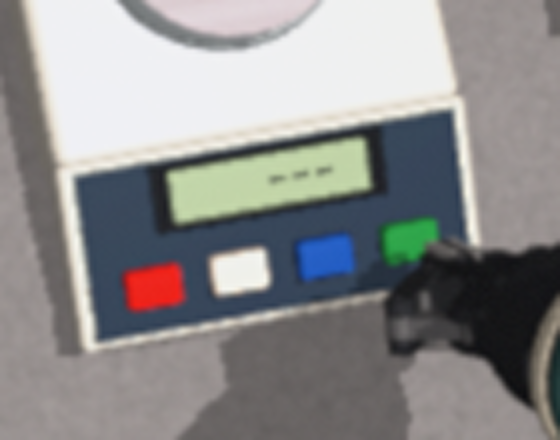

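>>> {"api": "move_arm", "payload": {
  "plan": [0, -0.009, -0.009, -0.0015, -0.004, 0, 255, 0, 0, 0, 0, 0, 0.015, 255, 0, 0, 0, 0, 0, 0.013, 255, 0, 0, 0, 0, 0, 0, 255]
}}

```text
t: 7.98
position: [496.5, -332.3, 76.3]
ee_rot: [-0.268, 2.865, 0.031]
force: [0.4, 0.5, -0.6]
opening: -0.2
```

```bash
python3 - <<'E'
from h import *
goal(np.array([500.5,-329,51]),0.1865,0.26)
E
```

```text
t 7.97 tcp [ 496.5 -332.3   76.3] F [ 0.4   0.52 -0.61] open -0.2
turn [-0.0029  0.0047  0.0008] shift cur tool [ 2.2  2.5 11.6] shift in goal tool [ 2.1  2.5 11.6] tip now [ 500.1 -331.6   62.7]
```

>>> {"api": "move_arm", "payload": {
  "plan": [-0.003, 0.005, 0, 0.002, 0.0025, 0.002, 255, 0, 0, 0, 0, 0, 0.004, 255, 0, 0, 0, 0, 0, 0.003, 255, 0, 0, 0, 0, 0, 0, 255]
}}

```text
t: 8.48
position: [496.3, -329.7, 66.5]
ee_rot: [-0.269, 2.871, 0.035]
force: [-0.2, -0.6, -0.2]
opening: 0.1
```

```bash
python3 - <<'E'
from h import *
goal(np.array([500.5,-329,51]),0.1865,0.26)
E
```

```text
t 8.47 tcp [ 496.3 -329.7   66.5] F [-0.2  -0.65 -0.18] open 0.1
turn [ 0.0002 -0.0008  0.0006] shift cur tool [-0.1 -0.1  2.1] shift in goal tool [-0.1 -0.1  2.1] tip now [ 499.8 -329.    53. ]
```

Aligned. Pressing in small steps.

>>> {"api": "move_arm", "payload": {
  "plan": [0, 0, 0, 0, 0, 0.0015, 255, 0, 0, 0, 0, 0, 0.001, 255]
}}

```text
t: 8.72
position: [497.0, -329.6, 64.2]
ee_rot: [-0.269, 2.871, 0.035]
force: [-1.5, 0.5, 2.2]
opening: 0.1
```

>>> {"api": "move_arm", "payload": {
  "plan": [0, 0, 0, 0, 0, 0.001, 255]
}}

```text
t: 8.85
position: [497.3, -329.5, 63.3]
ee_rot: [-0.269, 2.87, 0.035]
force: [-1.1, 0.1, 2.2]
opening: -0.0
```

>>> {"api": "move_arm", "payload": {
  "plan": [0, 0, 0, 0, 0, 0.001, 255]
}}

```text
t: 8.98
position: [497.6, -329.5, 62.3]
ee_rot: [-0.269, 2.87, 0.035]
force: [-1.6, 0.3, 2.8]
opening: 0.1
```

>>> {"api": "move_arm", "payload": {
  "plan": [0, 0, 0, 0, 0, 0.001, 255]
}}

```text
t: 9.1
position: [497.8, -329.4, 61.4]
ee_rot: [-0.27, 2.87, 0.035]
force: [-1.9, 1.1, 3.7]
opening: 0.1
```

>>> {"api": "move_arm", "payload": {
  "plan": [0, 0, 0, 0, 0, 0.0007, 255]
}}

```text
t: 9.22
position: [498.0, -329.5, 60.7]
ee_rot: [-0.269, 2.87, 0.035]
force: [-2.3, 0.2, 3.6]
opening: -0.1
```

>>> {"api": "move_arm", "payload": {
  "plan": [0, 0, 0, 0, 0, 0.0005, 255, 0, 0, 0, 0, 0, 0, 255, 0, 0, 0, 0, 0, 0, 255]
}}

```text
t: 9.6
position: [498.1, -329.4, 60.3]
ee_rot: [-0.269, 2.87, 0.035]
force: [-2.7, 0.7, 4.7]
opening: 0.2
```

>>> {"api": "move_arm", "payload": {
  "plan": [0, 0, 0, 0, 0, -0.004, 255, 0, 0, 0, 0, 0, -0.015, 255, 0, 0, 0, 0, 0, -0.012, 255, 0, 0, 0, 0, 0, 0, 255, 0, 0, 0, 0, 0.022, 0, 255, 0, 0, 0, 0, 0.022, 0, 255, 0, 0, 0, 0, 0, 0, 255]
}}

```text
t: 10.48
position: [481.6, -287.2, 93.1]
ee_rot: [-0.269, 2.869, 0.033]
force: [0.9, -0.5, -0.4]
opening: -0.2
```

```bash
python3 - <<'E'
from h import *
goal(np.array([492.3,-285.8,51]),0.1865,0.26)
for c in("top",):
    im,d=grab_frame(c)
    a=im[190:300,340:480]
    cv2.imwrite(f"pics/{c}4.png",cv2.resize(a,None,fx=4,fy=4,interpolation=cv2.INTER_CUBIC)[:600])
E
```

```text
t 10.47 tcp [ 481.6 -287.2   93.1] F [ 0.93 -0.51 -0.36] open -0.2
turn [-0.0016  0.0007  0.0005] shift cur tool [ 0.4 -0.6 29.5] shift in goal tool [ 0.4 -0.6 29.5] tip now [ 485.1 -286.5   79.6]
```

View pics/top4.png

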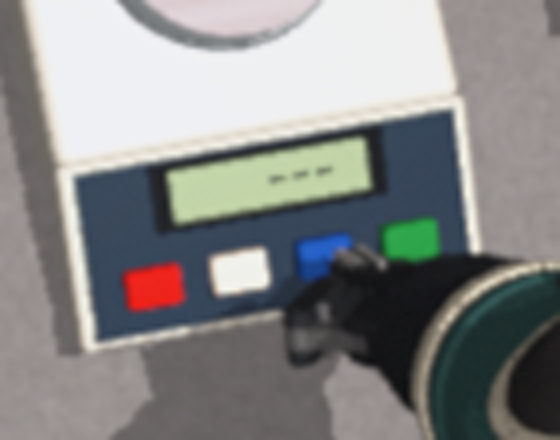

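>>> {"api": "move_arm", "payload": {
  "plan": [0, 0, 0, 0, 0, 0.01, 255, 0, 0, 0, 0, 0, 0.008, 255, 0, 0, 0, 0, 0, 0.004, 255, 0, 0, 0, 0, 0, 0, 255]
}}

```text
t: 11.02
position: [487.7, -288.9, 69.7]
ee_rot: [-0.265, 2.87, 0.031]
force: [-0.2, 0.3, -0.2]
opening: 0.4
```

```bash
python3 - <<'E'
from h import *
goal(np.array([492.3,-285.8,51]),0.1865,0.26)
E
```

```text
t 11.03 tcp [ 487.7 -288.9   69.7] F [-0.16  0.32 -0.24] open 0.4
turn [-0.003   0.0003 -0.0018] shift cur tool [-0.1  2.2  5.4] shift in goal tool [-0.2  2.1  5.4] tip now [ 491.2 -288.2   56.2]
```

>>> {"api": "move_arm", "payload": {
  "plan": [-0.003, 0, -0.002, 0, 0.002, 0.001, 255, 0, 0, 0, 0, 0, 0.002, 255, 0, 0, 0, 0, 0, 0, 255]
}}

```text
t: 11.4
position: [488.1, -286.8, 66.8]
ee_rot: [-0.269, 2.869, 0.035]
force: [0.1, 0.0, 0.3]
opening: -0.3
```

>>> {"api": "move_arm", "payload": {
  "plan": [0, 0, 0, 0, 0, 0.0015, 255, 0, 0, 0, 0, 0, 0.001, 255]
}}

```text
t: 11.65
position: [488.8, -286.7, 64.5]
ee_rot: [-0.269, 2.869, 0.035]
force: [-0.1, 0.4, 1.8]
opening: -0.0
```

>>> {"api": "move_arm", "payload": {
  "plan": [0, 0, 0, 0, 0, 0.001, 255]
}}

```text
t: 11.78
position: [489.1, -286.7, 63.6]
ee_rot: [-0.269, 2.869, 0.035]
force: [-2.1, 0.7, 1.2]
opening: -0.4
```

>>> {"api": "move_arm", "payload": {
  "plan": [0, 0, 0, 0, 0, 0.001, 255]
}}

```text
t: 11.9
position: [489.4, -286.6, 62.6]
ee_rot: [-0.269, 2.869, 0.035]
force: [-1.6, 0.3, 3.0]
opening: -0.2
```

>>> {"api": "move_arm", "payload": {
  "plan": [0, 0, 0, 0, 0, 0.001, 255]
}}

```text
t: 12.02
position: [489.6, -286.6, 61.6]
ee_rot: [-0.269, 2.869, 0.035]
force: [-2.5, -0.2, 4.1]
opening: 0.2
```

>>> {"api": "move_arm", "payload": {
  "plan": [0, 0, 0, 0, 0, 0.001, 255]
}}

```text
t: 12.15
position: [489.9, -286.6, 60.6]
ee_rot: [-0.269, 2.869, 0.035]
force: [-1.8, 1.5, 4.4]
opening: -0.2
```

>>> {"api": "move_arm", "payload": {
  "plan": [0, 0, 0, 0, 0, 0.0005, 255, 0, 0, 0, 0, 0, 0, 255, 0, 0, 0, 0, 0, 0, 255]
}}

```text
t: 12.52
position: [490.0, -286.5, 60.2]
ee_rot: [-0.269, 2.869, 0.035]
force: [-2.2, 0.6, 4.9]
opening: 0.1
```

Force 5.4 N, about 5 mm past first contact: well down. Retracting.

>>> {"api": "move_arm", "payload": {
  "plan": [0, 0, 0, 0, 0, -0.004, 255, 0, 0, 0, 0, 0, -0.015, 255, 0, 0, 0, 0, 0, -0.04, 255, 0, 0, 0, 0, 0, -0.05, 255, 0, 0, 0, 0, 0, -0.03, 255, 0, 0, 0, 0, 0, 0, 255, 0, 0, 0, 0, 0, 0, 255]
}}

```text
t: 13.4
position: [452.4, -293.6, 202.4]
ee_rot: [-0.267, 2.868, 0.033]
force: [-0.0, 0.0, -0.2]
opening: -0.3
```

```bash
python3 - <<'E'
from h import *
s=monitor.get_state();print(s["t"],s["position"],s["force"])
for c in("side","top"):
    im,d=grab_frame(c);cv2.imwrite(f"pics/{c}5.png",im)
im=cv2.imread("pics/side5.png");a=cv2.resize(im[140:200,245:335],None,fx=6,fy=6,interpolation=cv2.INTER_CUBIC)
cv2.imwrite("pics/s5c.png",a)
E
```

```text
13.4 [ 452.39574951 -293.61224328  202.36292195] [-0.02517708  0.04925487 -0.23614399]
```

View pics/side5.png

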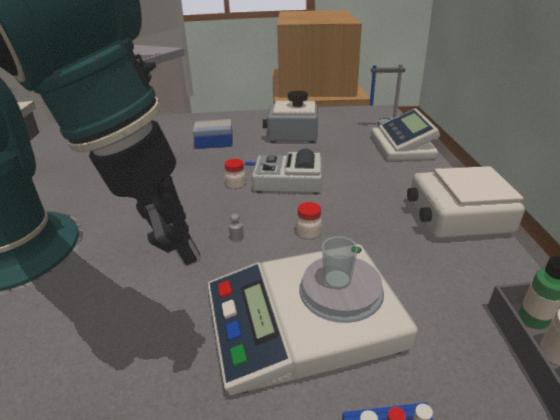

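View pics/top5.png

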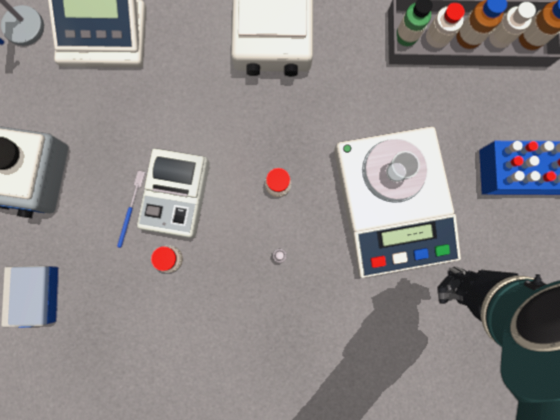

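View pics/s5c.png

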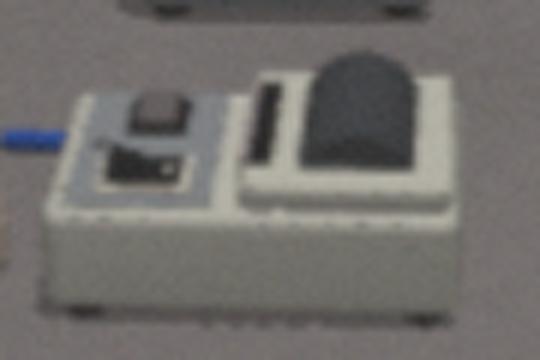

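Rocker is on with its front half raised (crop around (125,150)); all keys are up, and the beaker and loose things are where they were. The arm is clear.

```bash
python3 -c "
from cell import workorder
print(workorder.finish_job())"
```

```text
the job is handed in; nothing more can be done
None
```

I switched the printer on with the closed fingertips, then pressed the green tare key and the blue print key, and handed the job in at about 13.5 s. `finish_job` gives no verdict, so I don't know the official result.

- **Rocker:** it went fully over and bottomed out. The last 1 mm step raised the force to about 22 N, close to the 25 N limit and harder than "gently". The last picture shows the front half raised and the rear half level.
- **Keys:** I pressed tare and then print along the panel's normal, about 4.5–5 mm by the tool position, with about 5.4 N each. I held each for about 0.4 s and then let it go. The key travel is not in the state, so these depths come from the tool position and force. The balance display looked unchanged throughout, so it confirms nothing.
- **Final check:** the last side and top pictures show all keys up. The beaker, weight, jars and spatula look to be where they started. The arm is clear with almost no force on it.

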